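# Prop up the soil screen

## Robot

A 6-joint arm with a two-finger parallel gripper is mounted at the origin on the work surface. World frame = base frame: x ahead of the robot, y to its left, z up, the work surface at z = 0. Lengths are in m, angles in rad, forces in N, time in s.
With the tool pointing down it reaches from about 0.35 to 0.8 m from the base axis. Payload 7.3 kg.
Tool frame: the origin (TCP) lies midway between the tips of the shut fingers; the grasp point (between the pads) lies 19 mm behind it; z points along the fingers, y is the line along which they close (so a half turn about z gives the same grasp; the last joint's range is limited). The gripper opens to 85 mm and grips with 20 to 120 N. Pads are 22 mm wide; open, the fingers measure 114 mm over their backs; the gripper's body (76 mm by 85 mm) begins 54 mm behind the grasp point. The pads swing forward as they close: fully open they stand 13 mm farther back than shut.
Start: joints at [-1.377, 0.342, 1.524, -0, 1.275, -0.146], TCP at [0.175, -0.495, 0.231] pointing down, gripper open.
Joint ranges: [-2.53, 2.53], [-0.77, 2.02], [0.04, 2.7], [-1, 4.14], [0.28, 2.66], [-3.11, 3.11]. Speed limits (rad/s): [2.57, 2.57, 3.14, 3.14, 3.14, 3.14].

## Interface

Orientations are given as a unit quaternion [x, y, z, w].
In Python, from workcell import get_obs, cams, order gives the robot as it stands.
- The arm moves only by the tool jog_arm, never from a script. Its argument "deltas" is a list of rows, each an object of numbers: "jaw": the closure, from -1 (fully open) to 1 (shut); "tx", "ty", "tz": the shift along the tool's x, y, z in units of 0.3 m (1.0 is 0.3 m); "wx", "wy", "wz": the turn, a rotation vector about the tool's x, y, z in units of 30 degrees (1.0 is 30 degrees). A call has 1 to 10 rows; each row is the pose to reach, as a shift and turn from the pose commanded when the call began, along the tool's axes at that moment; what a row does not reach only later rows make up. A row lasts 1/8 s, in which the tool goes at most 62.5 mm and 10.7 degrees, less where a joint would pass 70% of its speed; a pose out of reach is approached as far as the arm can. A call with a number of a shift or a turn outside -1 to 1 is refused whole. A call with a gripper value outside its range is refused whole. The fingers move at their own pace and stop on an object; the grip force is fixed at half the most. Time passes only in rows, so rows that repeat a pose let the fingers close. It gives the time, the measured TCP pose, the force, the opening and the grip force at its end, in the units of the state.
- get_obs(): the state, without advancing time (a new reading comes with each control period).
- cams.snapshot(name): name is "side" or "top" or "wrist"; returns a dict with "pixels" (480x640x3 uint8, red, green, blue), "fx", "fy", "cx", "cy" (pixels), "rvec" (rotation vector, rad) and "tvec" (3), from world to camera coordinates, as OpenCV has them. Camera axes: x right, y down, z forward; pixel columns grow to the right and rows downward; lengths in m; the calibration is good to about 2 mm. The wrist camera is an equidistant fisheye: a pixel r from the principal point sees the ray r / f radians off the axis. A picture is of the moment at which its call begins. There is no depth.
- order.hand_in(): hands the job in; it is judged then, once.
The state is a dict: "time": time; "joints": joint angles; "dq": joint speeds; "effort": joint torques, N m; "ee_pos": TCP position; "tool_rot": TCP orientation; "wrist_force": force on the tool from outside, world axes, zero at the start; "wrist_torque": the same for the moment, N m; "finger_gap": opening from 0.0 (shut) to 1.0 (fully open); "finger_force": force on a finger pad.
Only numpy, scipy, OpenCV 4.12 (cv2) and the standard library are available. Lean on these libraries where they do the work, as an engineer would, in place of code of your own. Each camera call takes 0.05 s, during which the arm holds its last target. There are 200 camera calls.

## Task

Prop the hinged soil screen up at its working slope: swing the prop bar at its side up and over, past the point where it goes slack, until it comes up against its stop bolt and holds the screen by itself. Feel for the stop rather than forcing the bar, let go, and leave the other things on the bench where they are.

Things in the scene. Friction and masses are not known exactly. Their poses are not given: they have to be found in the camera images.
- stand: Fixed steel bench stand, 240 mm (x) by 340 mm (y). Origin on the bench at the middle of its prop side; stand x points into the stand (away from the prop's handle), y from the screen's hinged low end to its free high end, z up. The screen spans x = 4 to 236 mm; apart from the prop's handle all is clear at x below -25 mm.
- screen (a joint): Angle of the screen (rad): aluminium-framed grid 232 x 320 mm, 12 mm thick, about 0.6 kg (varies by a third), hinged at stand y = -140, z = 60 mm. 0: closed, sloping 17 degrees up along stand +y, on a post. Opens upward, falls freely. The prop lifts it to about 0.29 at over-centre, a little less beyond.
- prop (a joint): Angle (rad) of the prop, a dark steel bar 18 mm wide beside the screen. 0: level, from its pivot toward stand -y; growing, its end swings up, then over toward +y (1.57 upright). A pin on it meets the screen's underside at about 0.21 and lifts it, 6 to 18 N at the handle, falling to little at over-centre, 0.99; beyond, the screen's weight presses it on toward its stop. Stiff hinge, 0.11 N m.
- prop_pivot (a point): Centre of the prop's pivot, fixed: stand x = -11, y = 100, z = 60 mm. In a curved slot of the grey bracket above it, 70 mm from the pivot, a 14 mm stop bolt is clamped, set differently each time: the prop meets it hard somewhere between 1.19 and 1.43 rad; see or feel where. Hinge friction may hold the prop short of it, so push it home.
- prop_handle (a point): Middle of the prop's handle, a round bar 14 mm thick sticking out level from the prop, stand x = -16 to -101 mm, 155 mm from the pivot; the point is on its axis at x = -66 mm. At prop angle q: stand y = 100 - 155 cos q, z = 60 + 155 sin q (mm). Can be pushed from below with fingers tilted some 45 degrees, pointing to stand +y and down.
- tin: Bystander: lidded aluminium sample tin, 60 mm across, 50 mm high, origin at the middle of its underside. Leave alone.
- bowl: Bystander: white bowl, 120 mm across, 45 mm high, origin at the middle of its underside. Leave alone.
- sieve: Bystander: round brass sieve, 150 mm across, 50 mm high, origin at the middle of its underside. Leave alone.

How it is judged:
At the end, for the whole second after the job is handed in: The prop bar is past over-centre and against its stop bolt (within 2.5 mm), the screen rests raised on it, and both are still (value of joint prop above 1.12 rad and distance between prop_c1 and stop_c0 below 0.0195 m and value of joint screen above 0.2 rad and velocity of joint prop between -0.05 and 0.05 rad/s and velocity of joint screen between -0.05 and 0.05 rad/s); the robot touches nothing.
It fails at once if the prop bar or the screen is pushed with more than 45 N (contact force between any of the fingers, the arm and prop above 45 N or contact force between any of the fingers, the arm and screen above 45 N).
It fails at once if a bystander (tin, bowl or sieve) is moved more than 25 mm (distance of any of tin, bowl, sieve from where it was at the start of the episode above 0.025 m).
It also fails if it takes over 45 s, if anything falls off the work surface, if the arm or the gripper's body presses on something with over 40 N, if the wrist force passes 120 N, or if a joint passes its speed limit or range.

## Working session

There is one attempt and no reset: what is moved stays moved. The work goes in short steps, Python scripts to look and compute and a tool call to move; the robot and the scene stay as the last step left them, time stands still between calls to the robot, and variables do not carry over. Pictures are saved under pics/ and viewed, at most 10 in all, crops included, and the job is handed in when it is done.

Besides the shell and the picture viewer there is one more tool, called in YAML: its name, and indented under it one key for each argument. jog_arm: Moves the arm, as the interface text tells. Its arguments: {"type":"object","properties":{"deltas":{"type":"array"}},"required":["deltas"]}

```bash
mkdir -p pics
python3 - <<'E'
from workcell import get_obs,cams
import cv2,pickle
d={}
for n in("side","top"):
    s=cams.snapshot(n);d[n]=s;cv2.imwrite(f"pics/{n}0.png",s["pixels"][:,:,::-1])
    print(n,s["fx"],s["cx"],s["cy"],s["rvec"],s["tvec"])
pickle.dump(d,open("d0.pkl","wb"));o=get_obs();print(o["time"],o["ee_pos"],o["tool_rot"])
E
```

```text
side 441.2297034753353 320.52656464994624 244.3660154578254 [ 0.12357262 -2.89066156  1.0844174 ] [0.5129494  0.11089776 1.17954571]
top 534.4071663244074 312.0706838070085 238.70890003860262 [ 2.11241368 -2.15953887  0.13390278] [0.00712486 0.51754162 1.27526047]
0.1 [ 0.17493423 -0.49462307  0.23068612] [ 9.85603150e-01  1.69073797e-01 -7.04120625e-06 -6.93487631e-04]
```

View pics/side0.png

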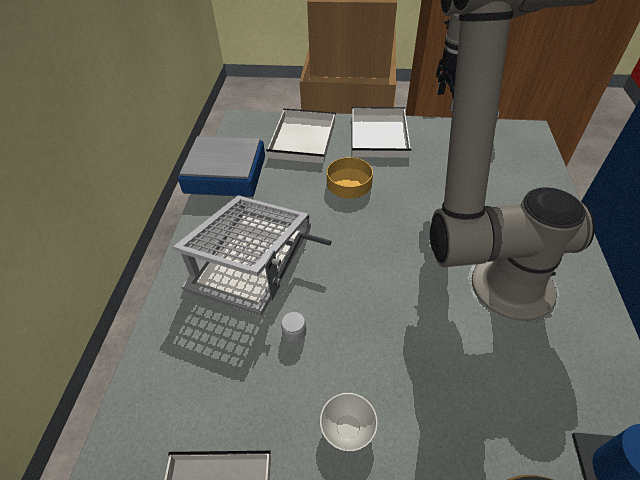

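View pics/top0.png

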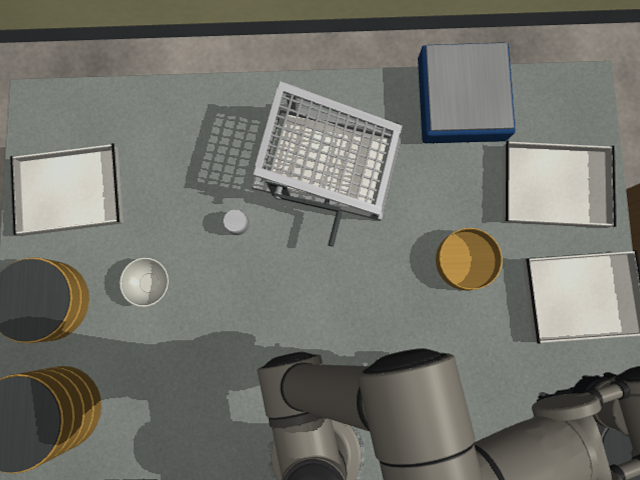

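Run:
```python
import cv2,pickle
d=pickle.load(open("d0.pkl","rb"))
t=d["top"]["pixels"][70:260,230:420,::-1];s=d["side"]["pixels"][190:320,165:345,::-1]
import numpy as np
a=cv2.resize(t,(400*1,400),interpolation=3);b=cv2.resize(s,None,fx=400/180,fy=400/180,interpolation=3)
c=np.zeros((400,800,3),np.uint8);c[:,:400]=a;c[:b.shape[0],400:]=b[:400];c=c
cv2.imwrite("pics/crop0.png",c)
```

```text
(no output)
```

View pics/crop0.png

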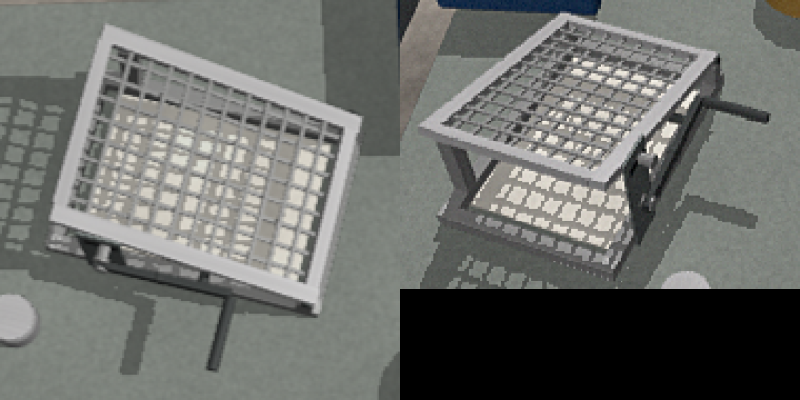

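```bash
cat > h.py <<'E'
import numpy as np,cv2
from scipy.spatial.transform import Rotation as R
from scipy.optimize import least_squares
def proj(c,P):
    K=np.array([[c["fx"],0,c["cx"]],[0,c["fy"],c["cy"]],[0,0,1]])
    return cv2.projectPoints(np.asarray(P,float).reshape(-1,1,3),np.array(c["rvec"]),np.array(c["tvec"]),K,None)[0].reshape(-1,2)
def s2w(p,P):
    c,s=np.cos(p[2]),np.sin(p[2]); P=np.atleast_2d(P)
    return np.c_[p[0]+c*P[:,0]-s*P[:,1],p[1]+s*P[:,0]+c*P[:,1],P[:,2]]
E
cat > fit.py <<'E'
from h import *
import pickle
d=pickle.load(open("d0.pkl","rb"))
a=np.radians(17);L=.32
def pts(t):
    o=np.array([-t*np.sin(a),t*np.cos(a)])
    lo=np.array([-.14,.06])+o; hi=lo+L*np.array([np.cos(a),np.sin(a)])
    return np.array([[.236,*hi],[.236,*lo],[.004,*lo],[.004,*hi],[-.101,-.055,.06]])
T=np.array([[106,25],[361,118],[318,312-12],[53,217],[212,370]])/ (400/190)+[230,70]
S=np.array([[20,125],[163,14],[318,55],[206,185-6],[368,117]])/(400/180)+[165,190]
f=lambda p:np.r_[proj(d["top"],s2w(p,pts(p[3])))-T,proj(d["side"],s2w(p,pts(p[3])))-S].ravel()
r=least_squares(f,[.6,0,-.25,.006],loss="soft_l1");p=r.x
print(p,np.degrees(p[2]));print(f(p).reshape(-1,2).round(1))
bt=np.array([103,258])/(400/190)+[230,70];bs=np.array([246,160])/(400/180)+[165,190]
g=lambda X:np.r_[proj(d["top"],s2w(p,X))-bt,proj(d["side"],s2w(p,X))-bs].ravel()
b=least_squares(g,[-.02,.12,.13]);print("bolt",b.x,b.cost,"dist",np.hypot(b.x[1]-.1,b.x[2]-.06),"ang",np.arctan2(b.x[2]-.06,.1-b.x[1]))
# bystander tin rough on top: lid centre z .05
g=lambda X:(proj(d["top"],s2w(p,[X[0],X[1],.05]))-[235,219]).ravel()
print("tin stand",least_squares(g,[-.05,.2]).x)
np.save("p.npy",p[:3])
q=0;h=s2w(p,[-.066,-.055,.06]);print("handle w",h)
E
python3 fit.py
```

```text
[ 0.6028643  -0.03702588 -0.27367029 -0.00132724] -15.680152578335033
[[ 0.4 -0.4]
 [ 1.  -0.1]
 [-0.3  2.4]
 [-0.7  1.6]
 [ 5.6  2.1]
 [-1.5  0.4]
 [-1.2 -0.7]
 [-0.8 -1. ]
 [-1.2  1.7]
 [ 0.5  0.5]]
bolt [-0.01619342  0.10523703  0.12740733] 0.30642002993526535 dist 0.06761045889390228 ang 1.648332845012153
tin stand [-0.09209903  0.20340208]
handle w [[ 0.52445578 -0.07214146  0.06      ]]
```

```bash
cat >> fit.py <<'E'
def tri(t,s,x0):
    t=np.array(t)/(400/190)+[230,70];s=np.array(s)/(400/180)+[165,190]
    g=lambda X:np.r_[proj(d["top"],s2w(p,X))-t,proj(d["side"],s2w(p,X))-s].ravel()
    r=least_squares(g,x0);return r.x,r.cost
print("tip",tri([212,369],[367,117],[-.1,-.05,.06]))
for q in(0,.1,.2,.3):
    P=[[x,.1-.155*np.cos(q),.06+.155*np.sin(q)] for x in(-.016,-.101)]
    print(q,((proj(d["top"],s2w(p,P))-[230,70])*400/190).round().tolist(),((proj(d["side"],s2w(p,P))-[165,190])*400/180).round().tolist())
print("tin edge/pivot", ((proj(d["side"],s2w(p,[-.011,.1,.06]))-[165,190])*400/180).round())
E
python3 fit.py|tail -6
```

```text
tip (array([-0.10189692, -0.04094602,  0.07771174]), np.float64(0.2891664061264829))
0 [[242.0, 304.0], [224.0, 374.0]] [[306.0, 101.0], [369.0, 118.0]]
0.1 [[242.0, 301.0], [224.0, 372.0]] [[305.0, 93.0], [369.0, 110.0]]
0.2 [[240.0, 298.0], [222.0, 370.0]] [[303.0, 86.0], [368.0, 103.0]]
0.3 [[237.0, 294.0], [219.0, 368.0]] [[302.0, 79.0], [367.0, 97.0]]
tin edge/pivot [[251. 192.]]
```

```bash
cat >> fit.py <<'E'
print("----")
for dy in(0,.012):
    P=[[0,.17+dy,0],[.24,.17+dy,0],[-.011,.1+dy,.06],[-.025,.1+dy,.06],[-.016,-.055+dy,.06],[-.101,-.055+dy,.06]]
    print(((proj(d["side"],s2w(p,P))-[165,190])*400/180).round().tolist(),((proj(d["top"],s2w(p,P))-[230,70])*400/190).round().tolist())
# refit with base corners+handle tip(q free), screen length/hinge offset free
S2=np.array([[212,275],[40,215]])/(400/180)+[165,190]
def f2(v):
    P=s2w(v,[[0,.17,0],[.24,.17,0]]);q=v[3]
    h=s2w(v,[[-.101,.1-.155*np.cos(q),.06+.155*np.sin(q)]])
    X=pts(v[4])[:4]+[0,v[5],0]; X=s2w(v,X)
    return np.r_[proj(d["side"],P)-S2,proj(d["side"],h)-S[4],proj(d["top"],h)-T[4],proj(d["top"],X)-T[:4],proj(d["side"],X)-S[:4]].ravel()
r=least_squares(f2,[*p[:3],.05,.006,0]);print(r.x,r.cost,f2(r.x).reshape(-1,2).round(1).tolist())
E
python3 fit.py|sed -n '/----/,$p'
```

```text
----
[[222.0, 266.0], [46.0, 208.0], [251.0, 192.0], [262.0, 195.0], [306.0, 101.0], [369.0, 118.0]] [[64.0, 256.0], [115.0, 74.0], [113.0, 267.0], [110.0, 279.0], [242.0, 304.0], [224.0, 374.0]]
[[217.0, 274.0], [41.0, 216.0], [246.0, 200.0], [257.0, 203.0], [302.0, 107.0], [366.0, 125.0]] [[54.0, 253.0], [105.0, 72.0], [103.0, 265.0], [100.0, 276.0], [232.0, 301.0], [214.0, 372.0]]
[ 0.60666719 -0.02433865 -0.27486081  0.10470013 -0.00182624 -0.01393931] 13.606515335781559 [[2.0, -0.2], [-0.1, 0.5], [-1.4, 0.2], [0.0, -0.3], [0.8, -0.4], [1.3, 0.0], [-0.1, 2.4], [-0.4, 1.6], [-1.4, 0.3], [-1.1, -0.8], [-0.7, -1.0], [-1.3, 1.6]]
```

```bash
cat >> h.py <<'E'
p=np.array([.6067,-.0243,-.2749])
b=np.sqrt(.5)
Rt=R.from_euler("z",p[2])*R.from_matrix(np.array([[0,b,b],[1,0,0],[0,b,-b]]).T)  # columns: tool x=n, y=stand x, z=d
def row(y,z,x=-.072,frac=1,o=None):
    "row (t,w units) from the present pose to TCP at stand x,y,z and frac of the turn to Rt"
    R0=R.from_quat(o["tool_rot"]);t=R0.inv().apply(s2w(p,[x,y,z])[0]-o["ee_pos"])/.3
    w=(R0.inv()*Rt).as_rotvec()/np.radians(30)*frac
    return t.round(3),w.round(3)
def w2s(P):
    c,s=np.cos(p[2]),np.sin(p[2]);d=np.asarray(P)-[p[0],p[1],0];return np.array([c*d[0]+s*d[1],-s*d[0]+c*d[1],d[2]])
E
sed -i 's/^R.from/R.from/' h.py
python3 - <<'E'
from h import *
from workcell import get_obs
import pickle
o=get_obs();print(Rt.as_matrix().round(2));print(w2s(o["ee_pos"]))
d=pickle.load(open("d0.pkl","rb"))
for n,px,z in(("sieve",(470,258),.05),("tin",(235,219),.05),("bowl",(145,280),.045)):
    X=least_squares(lambda X:(proj(d["top"],[X[0],X[1],z])-px).ravel(),[.5,0]).x;print(n,X,w2s([*X,0]))
for a in[(-.16,.25),(-.141,.112)]:print(row(*a,o=o),s2w(p,[-.072,*a]))
E
```

```text
[[ 0.19  0.96  0.19]
 [ 0.68 -0.27  0.68]
 [ 0.71  0.   -0.71]]
[-0.28788446 -0.56986666  0.23068612]
sieve [ 0.45988878 -0.38343428] [-0.04381155 -0.38550164  0.        ]
tin [0.56916555 0.183698  ] [-0.09258632  0.18999941  0.        ]
bowl [0.42463637 0.40411996] [-0.29152246  0.3629125   0.        ]
(array([ 1.376, -0.701, -0.063]), array([ 0.714,  1.38 , -1.729])) [[ 0.49397132 -0.15874793  0.25      ]]
(array([ 1.412, -0.752,  0.397]), array([ 0.714,  1.38 , -1.729])) [[ 0.49912888 -0.14046133  0.112     ]]
```

jog_arm:
  deltas:
    - {"jaw": 1, "tx": 0.1, "ty": -0.05, "tz": -0.02, "wx": 0.05, "wy": 0.1, "wz": -0.12}
    - {"jaw": 1, "tx": 0.23, "ty": -0.12, "tz": -0.04, "wx": 0.12, "wy": 0.23, "wz": -0.29}
    - {"jaw": 1, "tx": 0.36, "ty": -0.18, "tz": -0.06, "wx": 0.19, "wy": 0.36, "wz": -0.45}
    - {"jaw": 1, "tx": 0.5, "ty": -0.25, "tz": -0.06, "wx": 0.26, "wy": 0.5, "wz": -0.62}
    - {"jaw": 1, "tx": 0.62, "ty": -0.32, "tz": -0.06, "wx": 0.32, "wy": 0.62, "wz": -0.78}
    - {"jaw": 1, "tx": 0.7, "ty": -0.36, "tz": -0.06, "wx": 0.36, "wy": 0.69, "wz": -0.87}
    - {"jaw": 1, "tx": 0.7, "ty": -0.36, "tz": -0.06, "wx": 0.36, "wy": 0.69, "wz": -0.87}

```text
time: 0.98
ee_pos: [0.3375, -0.3226, 0.2489]
tool_rot: [0.902, 0.383, 0.159, -0.122]
wrist_force: [-0.2, -0.1, 1.6]
finger_gap: -0.001
finger_force: 0.0
```

Run:
```python
from h import *
from workcell import get_obs
o=get_obs();print(o["time"],w2s(o["ee_pos"]),o["joints"])
for a in[(-.16,.2),(-.141,.112)]:print(row(*a,o=o))
```

```text
0.975 [-0.17813448 -0.36014938  0.24890335] [-1.14886981  0.3231991   1.57396     0.3235449   1.49631776 -0.44640159]
(array([0.636, 0.027, 0.438]), array([ 0.351,  0.691, -0.858]))
(array([0.575, 0.027, 0.732]), array([ 0.351,  0.691, -0.858]))
```

jog_arm:
  deltas:
    - {"jaw": 1, "tx": 0.1, "ty": 0.0, "tz": 0.03, "wx": 0.05, "wy": 0.1, "wz": -0.12}
    - {"jaw": 1, "tx": 0.23, "ty": 0.01, "tz": 0.1, "wx": 0.12, "wy": 0.23, "wz": -0.29}
    - {"jaw": 1, "tx": 0.36, "ty": 0.02, "tz": 0.2, "wx": 0.19, "wy": 0.36, "wz": -0.45}
    - {"jaw": 1, "tx": 0.48, "ty": 0.03, "tz": 0.3, "wx": 0.26, "wy": 0.5, "wz": -0.62}
    - {"jaw": 1, "tx": 0.58, "ty": 0.03, "tz": 0.38, "wx": 0.32, "wy": 0.62, "wz": -0.78}
    - {"jaw": 1, "tx": 0.636, "ty": 0.027, "tz": 0.438, "wx": 0.351, "wy": 0.691, "wz": -0.858}
    - {"jaw": 1, "tx": 0.636, "ty": 0.027, "tz": 0.438, "wx": 0.351, "wy": 0.691, "wz": -0.858}
    - {"jaw": 1, "tx": 0.636, "ty": 0.027, "tz": 0.438, "wx": 0.351, "wy": 0.691, "wz": -0.858}

```text
time: 1.98
ee_pos: [0.4935, -0.1609, 0.2006]
tool_rot: [0.738, 0.557, 0.305, -0.23]
wrist_force: [-0.3, -0.6, 0.5]
finger_gap: 0.002
finger_force: 0.0
```

Run:
```python
from h import *
from workcell import get_obs
o=get_obs();print(o["time"],w2s(o["ee_pos"]),o["joints"],o["wrist_force"])
for a in[(-.141,.112),(-.0564,.0274)]:print(row(*a,o=o))
```

```text
1.975 [-0.07184848 -0.1621519   0.20063783] [-0.84618285  0.54613972  1.55670937  0.63757471  1.53801793 -0.75769494] [-0.25053806 -0.57636702  0.47014908]
(array([-0.158, -0.001,  0.259]), array([ 0.005,  0.004, -0.003]))
(array([-0.158, -0.002,  0.658]), array([ 0.005,  0.004, -0.003]))
```

jog_arm:
  deltas:
    - {"jaw": 1, "tx": -0.05, "tz": 0.08}
    - {"jaw": 1, "tx": -0.1, "tz": 0.17}
    - {"jaw": 1, "tx": -0.158, "tz": 0.26}
    - {"jaw": 1, "tx": -0.158, "tz": 0.34}
    - {"jaw": 1, "tx": -0.158, "tz": 0.4}
    - {"jaw": 1, "tx": -0.158, "tz": 0.43}
    - {"jaw": 1, "tx": -0.158, "tz": 0.43}

```text
schema error: expected keys jaw, tx, ty, tz, wx, wy, wz
```

```bash
cat > pic.py <<'E'
from h import *
from workcell import get_obs,cams
import sys
o=get_obs();print(o["time"],w2s(o["ee_pos"]).round(4),o["wrist_force"].round(1) if hasattr(o["wrist_force"],"round") else o["wrist_force"])
t=cams.snapshot("top")["pixels"][100:260,230:420,::-1];s=cams.snapshot("side")["pixels"][170:330,165:355,::-1]
cv2.imwrite(sys.argv[1],np.hstack([cv2.resize(i,(400,337),interpolation=3) for i in(t,s)]))
E
python3 pic.py pics/a1.png
```

```text
1.975 [-0.0718 -0.1622  0.2006] [-0.3 -0.6  0.5]
```

View pics/a1.png

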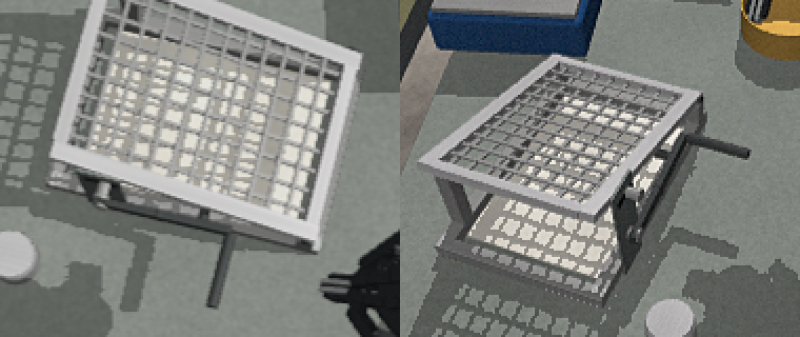

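The call was refused because every key is required. The picture shows the shut fingers at top-crop (325,285), pointing toward the handle, whose tip is at (212,305). I'm sending the move again with all keys.

jog_arm:
  deltas:
    - {"jaw": 1, "tx": -0.05, "ty": 0, "tz": 0.08, "wx": 0, "wy": 0, "wz": 0}
    - {"jaw": 1, "tx": -0.1, "ty": 0, "tz": 0.17, "wx": 0, "wy": 0, "wz": 0}
    - {"jaw": 1, "tx": -0.158, "ty": 0, "tz": 0.26, "wx": 0, "wy": 0, "wz": 0}
    - {"jaw": 1, "tx": -0.158, "ty": 0, "tz": 0.34, "wx": 0, "wy": 0, "wz": 0}
    - {"jaw": 1, "tx": -0.158, "ty": 0, "tz": 0.4, "wx": 0, "wy": 0, "wz": 0}
    - {"jaw": 1, "tx": -0.158, "ty": 0, "tz": 0.43, "wx": 0, "wy": 0, "wz": 0}
    - {"jaw": 1, "tx": -0.158, "ty": 0, "tz": 0.43, "wx": 0, "wy": 0, "wz": 0}

```text
time: 2.95
ee_pos: [0.5097, -0.1042, 0.0758]
tool_rot: [0.737, 0.557, 0.305, -0.23]
wrist_force: [-0.6, -1.3, 1.0]
finger_gap: -0.001
finger_force: 0.0
```

```bash
python3 pic.py pics/a2.png
```

```text
2.95 [-0.0716 -0.1032  0.0758] [-0.6 -1.3  1. ]
```

View pics/a2.png

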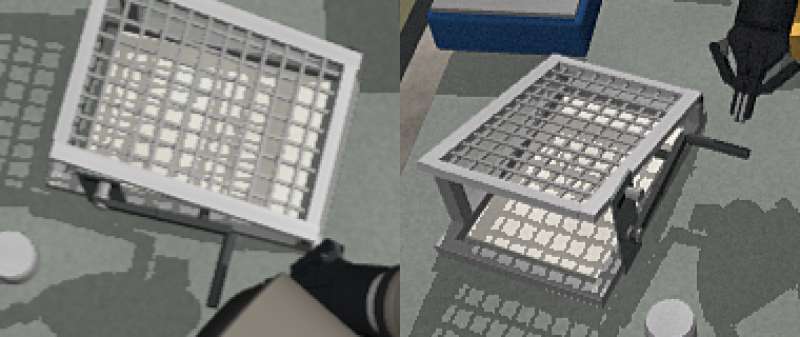

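Side crop: the fingertips at (738,120) are just behind and above the handle, which runs (690,135) to (748,153), and the handle is still free. Next I slide the fingers in underneath it.

jog_arm:
  deltas:
    - {"jaw": 1, "tx": 0, "ty": 0, "tz": 0.05, "wx": 0, "wy": 0, "wz": 0}
    - {"jaw": 1, "tx": 0, "ty": 0, "tz": 0.1, "wx": 0, "wy": 0, "wz": 0}
    - {"jaw": 1, "tx": 0, "ty": 0, "tz": 0.15, "wx": 0, "wy": 0, "wz": 0}
    - {"jaw": 1, "tx": 0, "ty": 0, "tz": 0.2, "wx": 0, "wy": 0, "wz": 0}
    - {"jaw": 1, "tx": 0, "ty": 0, "tz": 0.225, "wx": 0, "wy": 0, "wz": 0}
    - {"jaw": 1, "tx": 0, "ty": 0, "tz": 0.225, "wx": 0, "wy": 0, "wz": 0}

```text
time: 3.8
ee_pos: [0.5226, -0.0577, 0.0274]
tool_rot: [0.737, 0.557, 0.305, -0.231]
wrist_force: [0.5, -0.6, 0.2]
finger_gap: 0.001
finger_force: 0.0
```

```bash
python3 pic.py pics/a3.png
```

```text
3.8 [-0.0719 -0.055   0.0274] [ 0.5 -0.6  0.2]
```

View pics/a3.png

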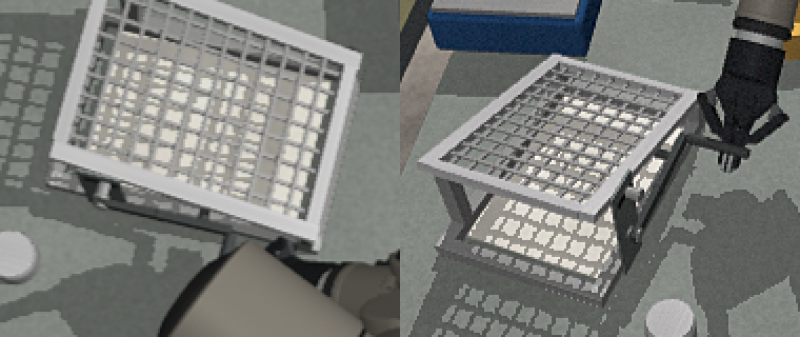

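The fingers are now under the handle at side-crop (733,160), between its bar and its tip at (748,153). Now I work out the arc rows.

```bash
cat > arc.py <<'E'
from h import *
from workcell import get_obs
import sys
q0,q1,n=float(sys.argv[1]),float(sys.argv[2]),int(sys.argv[3])
o=get_obs();f=R.from_quat(o["tool_rot"]).inv().apply(o["wrist_force"]);e=w2s(o["ee_pos"])
print(o["time"],e.round(4),"F tool",f.round(1))
# handle angle if in contact: n-distance 18 mm
g=lambda q:(np.array([.1-.155*np.cos(q),.06+.155*np.sin(q)])-e[1:])@[b,b]-.018
qs=np.linspace(-.1,1.5,321);i=np.argmin(abs(g(qs)) if 0 else [abs(g(q)) for q in qs]);print("q if touching",qs[i])
for q in np.linspace(q0,q1,n):
    h=np.array([.1-.155*np.cos(q),.06+.155*np.sin(q)])+[(-.018+.028)*b,(-.018-.028)*b]
    print(round(q,2),*row(*h,x=-.078,o=o))
E
python3 arc.py 0 .35 8
```

```text
3.9 [-0.0714 -0.0557  0.028 ] F tool [-0.3  0.2  0.2]
q if touching -0.05
0.0 [ 0.017 -0.022  0.019] [ 0.004  0.001 -0.001]
0.05 [ 0.036 -0.022  0.002] [ 0.004  0.001 -0.001]
0.1 [ 0.056 -0.022 -0.015] [ 0.004  0.001 -0.001]
0.15 [ 0.076 -0.022 -0.031] [ 0.004  0.001 -0.001]
0.2 [ 0.097 -0.022 -0.046] [ 0.004  0.001 -0.001]
0.25 [ 0.119 -0.022 -0.06 ] [ 0.004  0.001 -0.001]
0.3 [ 0.141 -0.022 -0.072] [ 0.004  0.001 -0.001]
0.35 [ 0.165 -0.022 -0.084] [ 0.004  0.001 -0.001]
```

jog_arm:
  deltas:
    - {"jaw": 1, "tx": 0.017, "ty": -0.022, "tz": 0.019, "wx": 0, "wy": 0, "wz": 0}
    - {"jaw": 1, "tx": 0.036, "ty": -0.022, "tz": 0.002, "wx": 0, "wy": 0, "wz": 0}
    - {"jaw": 1, "tx": 0.056, "ty": -0.022, "tz": -0.015, "wx": 0, "wy": 0, "wz": 0}
    - {"jaw": 1, "tx": 0.076, "ty": -0.022, "tz": -0.031, "wx": 0, "wy": 0, "wz": 0}
    - {"jaw": 1, "tx": 0.097, "ty": -0.022, "tz": -0.046, "wx": 0, "wy": 0, "wz": 0}
    - {"jaw": 1, "tx": 0.11, "ty": -0.022, "tz": -0.053, "wx": 0, "wy": 0, "wz": 0}
    - {"jaw": 1, "tx": 0.119, "ty": -0.022, "tz": -0.06, "wx": 0, "wy": 0, "wz": 0}

```text
time: 4.78
ee_pos: [0.5198, -0.0453, 0.0653]
tool_rot: [0.738, 0.557, 0.305, -0.229]
wrist_force: [-0.3, -3.1, -7.0]
finger_gap: -0.001
finger_force: 3.8
```

```bash
python3 arc.py .25 .65 9
```

```text
4.775 [-0.0779 -0.0438  0.0653] F tool [-7.1  0.6  2.8]
q if touching 0.24500000000000002
0.25 [ 0.003 -0.     0.   ] [ 0.004  0.005 -0.001]
0.3 [ 0.025 -0.    -0.012] [ 0.004  0.005 -0.001]
0.35 [ 0.048 -0.    -0.024] [ 0.004  0.005 -0.001]
0.4 [ 0.072 -0.    -0.034] [ 0.004  0.005 -0.001]
0.45 [ 0.096 -0.    -0.043] [ 0.004  0.005 -0.001]
0.5 [ 0.121 -0.    -0.051] [ 0.004  0.005 -0.001]
0.55 [ 0.146 -0.    -0.058] [ 0.004  0.005 -0.001]
0.6 [ 0.171 -0.    -0.064] [ 0.004  0.005 -0.001]
0.65 [ 0.197 -0.    -0.068] [ 0.004  0.005 -0.001]
```

Contact, at 7 N. I keep following the arc.

jog_arm:
  deltas:
    - {"jaw": 1, "tx": 0.012, "ty": 0, "tz": -0.006, "wx": 0, "wy": 0, "wz": 0}
    - {"jaw": 1, "tx": 0.025, "ty": 0, "tz": -0.012, "wx": 0, "wy": 0, "wz": 0}
    - {"jaw": 1, "tx": 0.036, "ty": 0, "tz": -0.018, "wx": 0, "wy": 0, "wz": 0}
    - {"jaw": 1, "tx": 0.048, "ty": 0, "tz": -0.024, "wx": 0, "wy": 0, "wz": 0}
    - {"jaw": 1, "tx": 0.06, "ty": 0, "tz": -0.029, "wx": 0, "wy": 0, "wz": 0}

```text
time: 5.4
ee_pos: [0.5214, -0.0401, 0.0843]
tool_rot: [0.738, 0.557, 0.304, -0.229]
wrist_force: [-5.0, -12.1, -3.1]
finger_gap: 0.001
finger_force: 5.6
```

```bash
python3 arc.py .4 .85 10
```

```text
5.4 [-0.0778 -0.0383  0.0843] F tool [-11.4  -1.5  -6.9]
q if touching 0.37
0.4 [ 0.015 -0.001 -0.002] [ 0.005  0.007 -0.001]
0.45 [ 0.039 -0.001 -0.011] [ 0.005  0.007 -0.001]
0.5 [ 0.063 -0.001 -0.019] [ 0.005  0.007 -0.001]
0.55 [ 0.088 -0.001 -0.026] [ 0.005  0.007 -0.001]
0.6 [ 0.113 -0.001 -0.032] [ 0.005  0.007 -0.001]
0.65 [ 0.139 -0.001 -0.036] [ 0.005  0.007 -0.001]
0.7 [ 0.165 -0.001 -0.039] [ 0.005  0.007 -0.001]
0.75 [ 0.19  -0.001 -0.04 ] [ 0.005  0.007 -0.001]
0.8 [ 0.216 -0.001 -0.041] [ 0.005  0.007 -0.001]
0.85 [ 0.242 -0.001 -0.04 ] [ 0.005  0.007 -0.001]
```

jog_arm:
  deltas:
    - {"jaw": 1, "tx": 0.015, "ty": 0, "tz": -0.008, "wx": 0, "wy": 0, "wz": 0}
    - {"jaw": 1, "tx": 0.03, "ty": 0, "tz": -0.015, "wx": 0, "wy": 0, "wz": 0}
    - {"jaw": 1, "tx": 0.045, "ty": 0, "tz": -0.022, "wx": 0, "wy": 0, "wz": 0}
    - {"jaw": 1, "tx": 0.063, "ty": 0, "tz": -0.028, "wx": 0, "wy": 0, "wz": 0}
    - {"jaw": 1, "tx": 0.08, "ty": 0, "tz": -0.034, "wx": 0, "wy": 0, "wz": 0}

```text
time: 6.02
ee_pos: [0.5243, -0.0297, 0.109]
tool_rot: [0.737, 0.557, 0.305, -0.23]
wrist_force: [-2.1, -7.1, -2.4]
finger_gap: 0.001
finger_force: 3.3
```

```bash
python3 arc.py .55 1.0 10
```

```text
6.025 [-0.0778 -0.0276  0.109 ] F tool [-7.  -0.  -3.5]
q if touching 0.54
0.55 [ 0.005 -0.001  0.007] [ 0.005  0.004 -0.001]
0.6 [ 0.03  -0.001  0.002] [ 0.005  0.004 -0.001]
0.65 [ 0.056 -0.001 -0.002] [ 0.005  0.004 -0.001]
0.7 [ 0.081 -0.001 -0.005] [ 0.005  0.004 -0.001]
0.75 [ 0.107 -0.001 -0.007] [ 0.005  0.004 -0.001]
0.8 [ 0.133 -0.001 -0.007] [ 0.005  0.004 -0.001]
0.85 [ 0.159 -0.001 -0.006] [ 0.005  0.004 -0.001]
0.9 [ 0.184 -0.001 -0.004] [ 0.005  0.004 -0.001]
0.95 [ 0.21  -0.001 -0.001] [ 0.005  0.004 -0.001]
1.0 [ 0.235 -0.001  0.004] [ 0.005  0.004 -0.001]
```

jog_arm:
  deltas:
    - {"jaw": 1, "tx": 0.018, "ty": 0, "tz": -0.004, "wx": 0, "wy": 0, "wz": 0}
    - {"jaw": 1, "tx": 0.036, "ty": 0, "tz": -0.008, "wx": 0, "wy": 0, "wz": 0}
    - {"jaw": 1, "tx": 0.055, "ty": 0, "tz": -0.011, "wx": 0, "wy": 0, "wz": 0}
    - {"jaw": 1, "tx": 0.075, "ty": 0, "tz": -0.013, "wx": 0, "wy": 0, "wz": 0}
    - {"jaw": 1, "tx": 0.095, "ty": 0, "tz": -0.015, "wx": 0, "wy": 0, "wz": 0}
    - {"jaw": 1, "tx": 0.115, "ty": 0, "tz": -0.016, "wx": 0, "wy": 0, "wz": 0}
    - {"jaw": 1, "tx": 0.135, "ty": 0, "tz": -0.016, "wx": 0, "wy": 0, "wz": 0}

```text
time: 6.9
ee_pos: [0.5312, -0.0043, 0.1413]
tool_rot: [0.737, 0.557, 0.305, -0.23]
wrist_force: [-0.5, -3.2, -0.8]
finger_gap: -0.003
finger_force: 1.7
```

```bash
python3 arc.py .8 1.25 10
```

```text
6.9 [-0.0781 -0.0013  0.1413] F tool [-2.8  0.4 -1.7]
q if touching 0.81
0.8 [-0.005  0.     0.007] [ 0.003  0.001 -0.001]
0.85 [0.021 0.    0.008] [ 0.003  0.001 -0.001]
0.9 [0.046 0.    0.01 ] [ 0.003  0.001 -0.001]
0.95 [0.072 0.    0.014] [ 0.003  0.001 -0.001]
1.0 [0.097 0.    0.019] [ 0.003  0.001 -0.001]
1.05 [0.122 0.    0.025] [ 0.003  0.001 -0.001]
1.1 [0.147 0.    0.032] [ 0.003  0.001 -0.001]
1.15 [0.171 0.    0.041] [ 0.003  0.001 -0.001]
1.2 [0.195 0.    0.051] [ 0.003  0.001 -0.001]
1.25 [0.219 0.    0.062] [ 0.003  0.001 -0.001]
```

jog_arm:
  deltas:
    - {"jaw": 1, "tx": 0.015, "ty": 0, "tz": 0.001, "wx": 0, "wy": 0, "wz": 0}
    - {"jaw": 1, "tx": 0.031, "ty": 0, "tz": 0.002, "wx": 0, "wy": 0, "wz": 0}
    - {"jaw": 1, "tx": 0.046, "ty": 0, "tz": 0.003, "wx": 0, "wy": 0, "wz": 0}
    - {"jaw": 1, "tx": 0.062, "ty": 0, "tz": 0.005, "wx": 0, "wy": 0, "wz": 0}
    - {"jaw": 1, "tx": 0.078, "ty": 0, "tz": 0.008, "wx": 0, "wy": 0, "wz": 0}
    - {"jaw": 1, "tx": 0.094, "ty": 0, "tz": 0.011, "wx": 0, "wy": 0, "wz": 0}
    - {"jaw": 1, "tx": 0.11, "ty": 0, "tz": 0.015, "wx": 0, "wy": 0, "wz": 0}
    - {"jaw": 1, "tx": 0.125, "ty": 0, "tz": 0.019, "wx": 0, "wy": 0, "wz": 0}
    - {"jaw": 1, "tx": 0.14, "ty": 0, "tz": 0.023, "wx": 0, "wy": 0, "wz": 0}

```text
time: 8.02
ee_pos: [0.5405, 0.0292, 0.1658]
tool_rot: [0.737, 0.557, 0.305, -0.23]
wrist_force: [-0.5, -1.5, -0.7]
finger_gap: -0.004
finger_force: 0.9
```

```bash
python3 arc.py 1.1 1.45 8; python3 pic.py pics/a4.png
```

```text
8.025 [-0.0782  0.0335  0.1658] F tool [-1.6 -0.1 -0.6]
q if touching 1.085
1.1 [0.007 0.001 0.008] [ 0.003  0.001 -0.001]
1.15 [0.031 0.001 0.017] [ 0.003  0.001 -0.001]
1.2 [0.055 0.001 0.027] [ 0.003  0.001 -0.001]
1.25 [0.079 0.001 0.038] [ 0.003  0.001 -0.001]
1.3 [0.102 0.001 0.05 ] [ 0.003  0.001 -0.001]
1.35 [0.124 0.001 0.063] [ 0.003  0.001 -0.001]
1.4 [0.145 0.001 0.077] [ 0.003  0.001 -0.001]
1.45 [0.166 0.001 0.093] [ 0.003  0.001 -0.001]
8.025 [-0.0782  0.0335  0.1658] [-0.5 -1.5 -0.7]
```

View pics/a4.png

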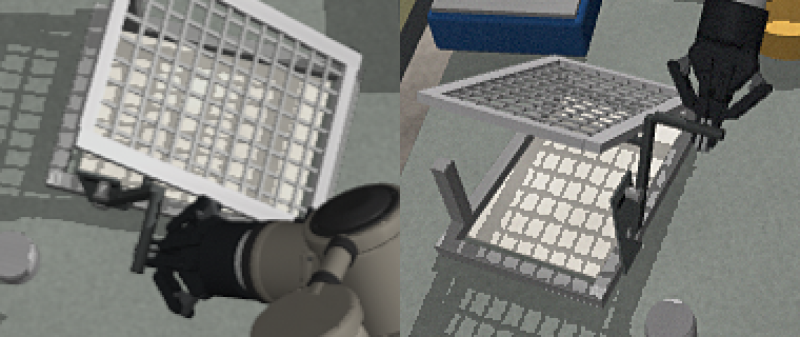

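The screen is up and the prop, at side-crop (645,160), stands close to the bolt bracket at (627,215). Next I feel for the stop in small steps.

jog_arm:
  deltas:
    - {"jaw": 1, "tx": 0.01, "ty": 0, "tz": 0.003, "wx": 0, "wy": 0, "wz": 0}
    - {"jaw": 1, "tx": 0.02, "ty": 0, "tz": 0.007, "wx": 0, "wy": 0, "wz": 0}
    - {"jaw": 1, "tx": 0.03, "ty": 0, "tz": 0.011, "wx": 0, "wy": 0, "wz": 0}
    - {"jaw": 1, "tx": 0.036, "ty": 0, "tz": 0.014, "wx": 0, "wy": 0, "wz": 0}
    - {"jaw": 1, "tx": 0.036, "ty": 0, "tz": 0.014, "wx": 0, "wy": 0, "wz": 0}

```text
time: 8.75
ee_pos: [0.5434, 0.0394, 0.1705]
tool_rot: [0.737, 0.557, 0.305, -0.23]
wrist_force: [-0.4, 0.0, -0.6]
finger_gap: -0.001
finger_force: 0.0
```

```bash
python3 arc.py 1.15 1.4 6
```

```text
8.75 [-0.0782  0.0441  0.1705] F tool [-0.5 -0.4  0.4]
q if touching 1.16
1.15 [-0.004  0.001  0.003] [ 0.003  0.    -0.001]
1.2 [0.019 0.001 0.013] [ 0.003  0.    -0.001]
1.25 [0.043 0.001 0.024] [ 0.003  0.    -0.001]
1.3 [0.066 0.001 0.036] [ 0.003  0.    -0.001]
1.35 [0.088 0.    0.049] [ 0.003  0.    -0.001]
1.4 [0.109 0.    0.063] [ 0.003  0.    -0.001]
```

jog_arm:
  deltas:
    - {"jaw": 1, "tx": 0.006, "ty": 0, "tz": 0.003, "wx": 0, "wy": 0, "wz": 0}
    - {"jaw": 1, "tx": 0.012, "ty": 0, "tz": 0.007, "wx": 0, "wy": 0, "wz": 0}
    - {"jaw": 1, "tx": 0.018, "ty": 0, "tz": 0.01, "wx": 0, "wy": 0, "wz": 0}
    - {"jaw": 1, "tx": 0.018, "ty": 0, "tz": 0.01, "wx": 0, "wy": 0, "wz": 0}

```text
time: 9.25
ee_pos: [0.545, 0.045, 0.1722]
tool_rot: [0.737, 0.557, 0.305, -0.23]
wrist_force: [-0.2, 0.2, 0.4]
finger_gap: -0.002
finger_force: 0.1
```

jog_arm:
  deltas:
    - {"jaw": 1, "tx": 0.006, "ty": 0, "tz": 0.003, "wx": 0, "wy": 0, "wz": 0}
    - {"jaw": 1, "tx": 0.01, "ty": 0, "tz": 0.005, "wx": 0, "wy": 0, "wz": 0}
    - {"jaw": 1, "tx": 0.01, "ty": 0, "tz": 0.005, "wx": 0, "wy": 0, "wz": 0}

```text
time: 9.62
ee_pos: [0.5459, 0.048, 0.1732]
tool_rot: [0.737, 0.557, 0.305, -0.23]
wrist_force: [-0.4, -0.6, 0.6]
finger_gap: 0.002
finger_force: 0.2
```

jog_arm:
  deltas:
    - {"jaw": 1, "tx": 0.005, "ty": 0, "tz": 0.003, "wx": 0, "wy": 0, "wz": 0}
    - {"jaw": 1, "tx": 0.01, "ty": 0, "tz": 0.006, "wx": 0, "wy": 0, "wz": 0}
    - {"jaw": 1, "tx": 0.01, "ty": 0, "tz": 0.006, "wx": 0, "wy": 0, "wz": 0}

```text
time: 10.0
ee_pos: [0.5468, 0.0509, 0.1737]
tool_rot: [0.737, 0.557, 0.305, -0.23]
wrist_force: [-1.6, -4.0, -0.9]
finger_gap: 0.001
finger_force: 1.8
```

```bash
python3 arc.py 1.3 1.4 2;python3 pic.py pics/a5.png
```

```text
10.0 [-0.0781  0.0561  0.1737] F tool [-3.7 -0.4 -2.4]
q if touching 1.2349999999999999
1.3 [0.03  0.    0.015] [ 0.003  0.002 -0.001]
1.4 [0.073 0.    0.043] [ 0.003  0.002 -0.001]
10.0 [-0.0781  0.0561  0.1737] [-1.6 -4.  -0.9]
```

View pics/a5.png

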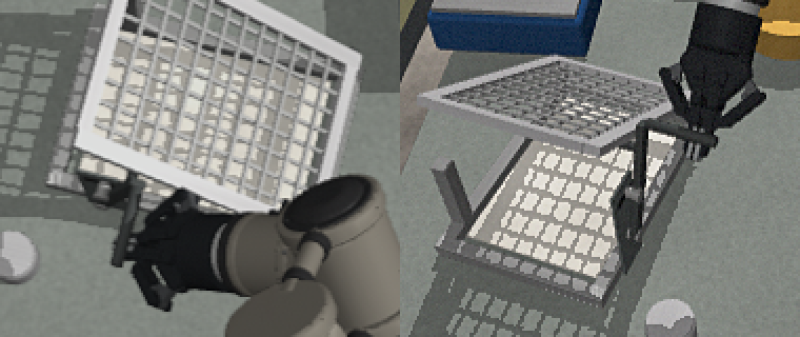

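The prop at side-crop (640,165) now overlaps the bracket. Contact is back at q of about 1.23, which fits the bolt estimate, so I press a little more to confirm it is hard.

jog_arm:
  deltas:
    - {"jaw": 1, "tx": 0.004, "ty": 0, "tz": 0.001, "wx": 0, "wy": 0, "wz": 0}
    - {"jaw": 1, "tx": 0.008, "ty": 0, "tz": 0.002, "wx": 0, "wy": 0, "wz": 0}
    - {"jaw": 1, "tx": 0.008, "ty": 0, "tz": 0.002, "wx": 0, "wy": 0, "wz": 0}

```text
time: 10.48
ee_pos: [0.547, 0.0518, 0.1741]
tool_rot: [0.738, 0.557, 0.304, -0.23]
wrist_force: [-4.2, -11.1, -4.4]
finger_gap: -0.003
finger_force: 5.3
```

```bash
python3 arc.py 1.3 1.4 2
```

```text
10.475 [-0.0781  0.057   0.1741] F tool [-11.5  -1.   -5.2]
q if touching 1.24
1.3 [0.027 0.    0.014] [ 0.003  0.007 -0.002]
1.4 [0.07  0.    0.041] [ 0.003  0.007 -0.002]
```

jog_arm:
  deltas:
    - {"jaw": 1, "tx": 0.004, "ty": 0, "tz": 0.001, "wx": 0, "wy": 0, "wz": 0}
    - {"jaw": 1, "tx": 0.007, "ty": 0, "tz": 0.002, "wx": 0, "wy": 0, "wz": 0}
    - {"jaw": 1, "tx": 0.007, "ty": 0, "tz": 0.002, "wx": 0, "wy": 0, "wz": 0}

```text
time: 10.85
ee_pos: [0.5473, 0.0524, 0.1744]
tool_rot: [0.738, 0.557, 0.303, -0.229]
wrist_force: [-6.2, -16.6, -5.9]
finger_gap: 0.002
finger_force: 8.3
```

```bash
python3 arc.py 1.3 1.4 2
```

```text
10.85 [-0.078   0.0577  0.1744] F tool [-16.7  -1.4  -8.2]
q if touching 1.2449999999999999
1.3 [ 0.024 -0.     0.013] [ 0.004  0.012 -0.003]
1.4 [ 0.068 -0.     0.04 ] [ 0.004  0.012 -0.003]
```

Force climbs to 18.6 N while the tool hardly moves, so this is the stop. I back off now.

jog_arm:
  deltas:
    - {"jaw": 1, "tx": -0.015, "ty": 0, "tz": 0, "wx": 0, "wy": 0, "wz": 0}
    - {"jaw": 1, "tx": -0.04, "ty": 0, "tz": 0, "wx": 0, "wy": 0, "wz": 0}
    - {"jaw": 1, "tx": -0.08, "ty": 0, "tz": 0, "wx": 0, "wy": 0, "wz": 0}
    - {"jaw": 1, "tx": -0.1, "ty": 0, "tz": -0.05, "wx": 0, "wy": 0, "wz": 0}
    - {"jaw": 1, "tx": -0.1, "ty": 0, "tz": -0.15, "wx": 0, "wy": 0, "wz": 0}
    - {"jaw": 1, "tx": -0.1, "ty": 0, "tz": -0.25, "wx": 0, "wy": 0, "wz": 0}
    - {"jaw": 1, "tx": -0.1, "ty": 0, "tz": -0.33, "wx": 0, "wy": 0, "wz": 0}
    - {"jaw": 1, "tx": -0.1, "ty": 0, "tz": -0.35, "wx": 0, "wy": 0, "wz": 0}
    - {"jaw": 1, "tx": -0.1, "ty": 0, "tz": -0.35, "wx": 0, "wy": 0, "wz": 0}
    - {"jaw": 1, "tx": -0.1, "ty": 0, "tz": -0.35, "wx": 0, "wy": 0, "wz": 0}

```text
time: 12.1
ee_pos: [0.5215, -0.0362, 0.2288]
tool_rot: [0.737, 0.557, 0.305, -0.231]
wrist_force: [0.3, 1.1, -0.5]
finger_gap: -0.002
finger_force: 0.0
```

```bash
python3 pic.py pics/a6.png
```

```text
12.1 [-0.0787 -0.0346  0.2288] [ 0.3  1.1 -0.5]
```

View pics/a6.png

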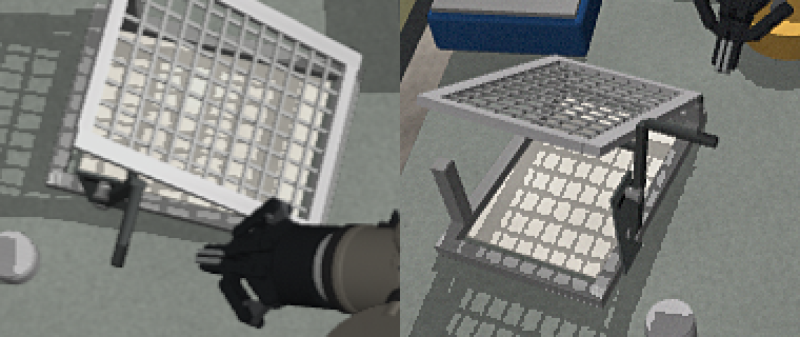

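The screen stays up, with the prop at (638,165)–(714,141) just where it was against the bolt. The fingers are clear at (725,65).

```bash
python3 -c "
from workcell import order
print(order.hand_in())"
```

```text
the job is handed in; nothing more can be done
None
```

I swung the prop past over-centre until it pressed firmly on its stop bolt (prop angle about 1.24 rad, 18.6 N), then let go. The last picture shows the screen still up and the gripper clear; I planned the moves clear of the tin, bowl and sieve but didn't measure them again. The job is handed in, but the hand-in returned no verdict.

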